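# Swing out the carton rack's brace and stack the cartons on it

## Robot

A 6-joint arm with a two-finger parallel gripper is mounted at the origin on a cart in front of the work surface, level with it; the furniture and walls round the work are solid. World frame = base frame: x ahead of the robot, y to its left, z up, the work surface at z = 0. Lengths are in m, angles in rad, forces in N, time in s.
With the tool pointing down it reaches from about 0.3 to 0.875 m from the base axis. Payload 6.4 kg.
Tool frame: the origin (TCP) lies midway between the tips of the shut fingers; the grasp point (between the pads) lies 19 mm behind it; z points along the fingers, y is the line along which they close (so a half turn about z gives the same grasp; the last joint's range is limited). The gripper opens to 85 mm and grips with 20 to 120 N. Pads are 22 mm wide; open, the fingers measure 114 mm over their backs; the gripper's body (76 mm by 85 mm) begins 54 mm behind the grasp point. The pads swing forward as they close: fully open they stand 13 mm farther back than shut.
Start: joints at [0.978, 0.181, 1.607, -0, 1.354, -0.206], TCP at [0.217, 0.533, 0.231] pointing down, gripper open.
Joint ranges: [-2.99, 2.99], [-0.89, 2.07], [0.3, 2.58], [-1.14, 4.28], [0, 2.63], [-3.12, 3.12]. Speed limits (rad/s): [2.57, 2.57, 3.01, 3.14, 3.14, 3.14].

## Interface

Orientations are given as a unit quaternion [w, x, y, z].
In Python, from bench import get_obs, camera, hand_in gives the robot as it stands.
- The arm moves only by the tool carry_out, never from a script. Its argument "plan" is a list that holds one entry, the list of rows, each a list of 7 numbers: the shift along the world's x, y, z in m, then the turn, a rotation vector about the world's x, y, z in rad, then the opening, from 0 (shut) to 1 (fully open). In form: [[[x, y, z, rx, ry, rz, hand], ...]]. A call has exactly 5 rows; each row is the pose to reach, as a shift and turn from the pose commanded when the call began; what a row does not reach only later rows make up. A row lasts 1/12 s, in which the tool goes at most 41.7 mm and 7.16 degrees, less where a joint would pass 70% of its speed; a pose out of reach is approached as far as the arm can. A call with a gripper value outside its range is refused whole. The fingers move at their own pace and stop on an object; the grip force is fixed at half the most. Time passes only in rows, so rows that repeat a pose let the fingers close, or fill a call up. It gives the time, the measured TCP pose, the force, the opening and the grip force at its end, in the units of the state.
- get_obs(): the state, without advancing time (a new reading comes with each control period).
- camera(name): name is "side" or "top" or "wrist"; returns a dict with "pixels" (384x512x3 uint8, red, green, blue), "z_map" (384x512 float32, m along the optical axis (not along the pixel's ray), 0 where there is no reading), "camera_matrix" (3x3 intrinsics, pixels), "k1" (the pictures are not rectified: a ray, as slopes to the right and down, at radius r is drawn at 1 + k1 r^2 times it, then the intrinsics apply), "cam_to_world" (4x4, takes a point from camera to world coordinates). Camera axes: x right, y up, looking along -z (the intrinsics and any distortion apply to the point x, -y, -z); pixel columns grow to the right and rows downward; lengths in m; the calibration is good to about 2 mm. A picture is of the moment at which its call begins.
- hand_in(): hands the job in; it is judged then, once.
The state is a dict: "time_s": time; "q": joint angles; "dq": joint speeds; "joint_efforts": joint torques, N m; "eef_pos": TCP position; "eef_rot": TCP orientation; "wrist_force": force on the tool from outside, world axes, zero at the start; "torque": the same for the moment, N m; "opening": opening from 0.0 (shut) to 1.0 (fully open); "grasp_force": force on a finger pad.
Only numpy, scipy, OpenCV 4.12 (cv2) and the standard library are available. Lean on these libraries where they do the work, as an engineer would, in place of code of your own. Each camera call takes 0.05 s, during which the arm holds its last target. There are 200 camera calls.

## Task

Swing the rack's yellow brace out by its red knob until it snaps fully home, square to the blue beam. Then set one small carton centred on the black rubber pads so that it bridges both arms, long side from arm to arm, and stack the other carton squarely on top of it. Leave the jar of screws and the red screwdriver where they are.

Things in the scene. Friction and masses are not known exactly. Their poses are not given: they have to be found in the camera images.
- rack: folding rack fixed to the bench: blue beam 212 mm long (rack y -45 to +167, x +20 to +40 mm), blue fixed arm 16 mm wide along y = -26 mm to x = -140 mm, yellow brace alike hinged at x 0, y +26 mm; tops at 48.5 mm. On each arm a black rubber pad 14 x 50 mm, top at 50 mm. Origin on the bench, on the hinge line midway between the arms; z up, x away from the arms' free ends.
- brace (a joint): angle of the yellow brace, rad: 0 = folded along the beam (pointing to rack +y); grows counter-clockwise seen from above; 1.571 = home at its stop, pointing to rack -x, parallel to the fixed arm. It swings freely up to 1.31 rad; there a sprung detent resists (about 3 N at the knob) until about 1.49 rad, beyond which it snaps the brace home and keeps it there.
- brace_knob (a point): middle of the red upright knob on the brace, diameter 18 mm, from 48.5 to 84.5 mm above the bench, 130 mm from the hinge axis; this point is 66.5 mm above the bench
- rack_hinge (a point): the brace's hinge axis (vertical), at the height of the arms' top, 48.5 mm; nothing near it stands higher than the arms
- rack_seat (a point): where the centre of the lower carton's underside belongs: midway between the two arms' rubber pads (with the brace home), at the height of the pads' top, 50 mm above the bench, 62 mm from the hinge line toward rack -x
- carton_a: closed tan carton with a blue band, 70 x 50 x 28 mm (x, y, z), about 0.1 kg; origin at the centre of its underside. Same as carton_b; either may be the lower
- carton_b: closed tan carton with a blue band, 70 x 50 x 28 mm (x, y, z), about 0.1 kg; origin at the centre of its underside. Same as carton_a; either may be the lower
- jar: bystander: clear jar of screws with a yellow lid, diameter 87 mm, 117 mm high; origin at the centre of its underside
- driver: bystander: red screwdriver lying, 165 mm long (its x), 20 mm thick; origin under its middle

How it is judged:
By the outcome, as a careful person would: the job done as asked, in the order asked, and still so for the second after the job is handed in, with the robot touching nothing.
It also fails if it takes over 64 s, if anything falls off the work surface, if the arm or the gripper's body presses on something with over 40 N, if the wrist force passes 120 N, or if a joint passes its speed limit or range.

## Working session

There is one attempt and no reset: what is moved stays moved. The work goes in short steps, Python scripts to look and compute and a tool call to move; the robot and the scene stay as the last step left them, time stands still between calls to the robot, and variables do not carry over. Pictures are saved under pics/ and viewed, at most 11 in all, crops included, and the job is handed in when it is done.

Besides the shell and the picture viewer there is one more tool, called after "Emit:" by a JSON object that holds its "fn" and its "kwargs". carry_out: Moves the arm, as the interface text tells. Its arguments: {"type":"object","properties":{"plan":{"type":"array","items":{"type":"array","items":{"type":"array","items":{"type":"number"}}}}},"required":["plan"]}

```bash
mkdir -p pics; ls
cat > h.py <<'E'
import numpy as np, cv2
from bench import get_obs, camera
def snap(n,f=None):
    c=camera(n)
    if f: cv2.imwrite('pics/'+f,cv2.cvtColor(c['pixels'],cv2.COLOR_RGB2BGR))
    return c
def ray(c,uv):
    uv=np.atleast_2d(np.asarray(uv,float)); K=np.array(c['camera_matrix']); k=c['k1']
    d=np.c_[(uv[:,0]-K[0,2])/K[0,0],(uv[:,1]-K[1,2])/K[1,1]]; s=d.copy()
    for _ in range(20): s=d/(1+k*(s**2).sum(1,keepdims=True))
    T=np.array(c['cam_to_world']); v=np.c_[s[:,0],-s[:,1],-np.ones(len(s))]
    return T[:3,3],v@T[:3,:3].T
def onz(c,uv,z):
    o,d=ray(c,uv); return o+d*((z-o[2])/d[:,2])[:,None]
def cloud(c):
    v,u=np.mgrid[0:384,0:512]; o,d=ray(c,np.c_[u.ravel(),v.ravel()])
    z=c['z_map'].ravel(); return (o+d*z[:,None]).reshape(384,512,3)
def hsv(c): return cv2.cvtColor(c['pixels'],cv2.COLOR_RGB2HSV)
E
python3 - <<'E'
from h import *
a=snap('top','t0.png'); b=snap('side','s0.png')
P=np.hstack([a['pixels'],b['pixels']]); 
for c in(a,b): print(np.round(c['cam_to_world'],3).tolist(),c['k1'])
print(get_obs())
E
```

```text
pics
[[-0.011, 0.998, -0.055, 0.431], [-1.0, -0.01, 0.013, 0.135], [0.012, 0.056, 0.998, 1.042], [0.0, 0.0, 0.0, 1.0]] -0.059197726513352304
[[-0.997, 0.032, -0.075, 0.44], [-0.081, -0.403, 0.912, 0.962], [-0.001, 0.915, 0.404, 0.443], [0.0, 0.0, 0.0, 1.0]] -0.12095496630608901
{'time_s': 0.1, 'q': array([ 9.77684146e-01,  1.81442319e-01,  1.60786003e+00,  7.53787344e-06,
        1.35381634e+00, -2.06288334e-01]), 'dq': array([-1.32305126e-03, -1.60208279e-03, -4.11439738e-03,  4.28102278e-04,
       -8.78274627e-05, -9.12334251e-04]), 'joint_efforts': array([ 4.01125362e-04, -4.45881128e+01, -3.52238131e+01, -3.48381909e-04,
        4.20501572e-03, -8.95173216e-07]), 'eef_pos': array([0.21662233, 0.53212219, 0.23051117]), 'eef_rot': array([-3.00313947e-04,  1.92209056e-01,  9.81353706e-01, -7.01446748e-04]), 'wrist_force': array([-0.26448029, -0.6118071 , -0.90220753]), 'torque': array([ 0.02063966,  0.02209499, -0.05149309]), 'grasp_force': 0.0, 'opening': 1.003905341999842}
```

View pics/t0.png

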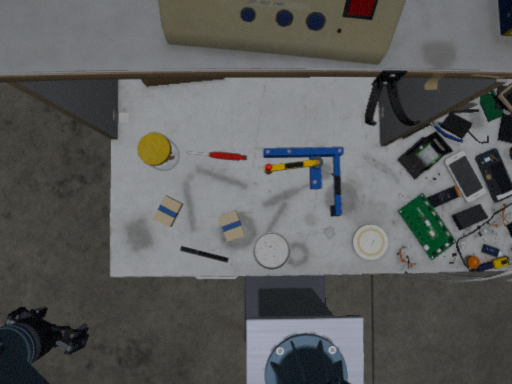

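View pics/s0.png

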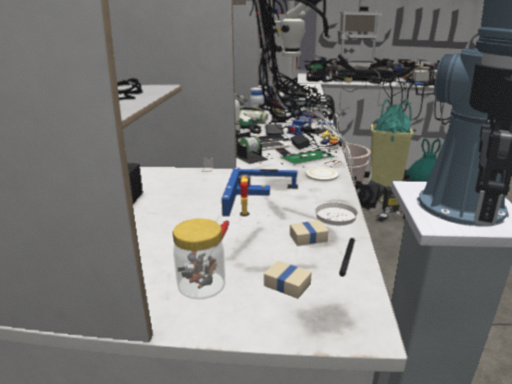

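The top view shows the rack beam along row ~152 (cols 264–343), its fixed arm pointing down at col ~337 (to row 215), and the knob at (268,169). The cartons are at (168,211) and (232,226), the jar at (156,150) and the driver at (228,155).

```bash
cat > m.py <<'E'
from h import *
c=snap('top'); H=hsv(c); X=cloud(c)
def comps(m,mn):
    n,L,s,_=cv2.connectedComponentsWithStats(m.astype(np.uint8)); return [L==i for i in range(1,n) if s[i,4]>=mn]
roi=np.zeros((384,512),bool); roi[85:275,115:350]=1
blue=(H[...,0]>100)&(H[...,0]<128)&(H[...,1]>130)&roi
for m in comps(blue,25):
    v,u=np.nonzero(m); r=cv2.minAreaRect(np.c_[u,v].astype(np.float32))
    print('blue',m.sum(),r, np.round(np.median(X[m],0),3))
    if m.sum()>300:
        w=onz(c,np.c_[u,v],.0485)[:,:2]; r=cv2.minAreaRect(w.astype(np.float32)); print(r,cv2.boxPoints(r).round(4).tolist())
red=((H[...,0]<6)|(H[...,0]>174))&(H[...,1]>150)&roi
for m in comps(red,10):
    v,u=np.nonzero(m); print('red',m.sum(),u.mean(),v.mean(),onz(c,[[u.mean(),v.mean()]],.0845), np.round(np.median(X[m],0),3))
yel=(H[...,0]>18)&(H[...,0]<32)&(H[...,1]>150)&roi
for m in comps(yel,15):
    v,u=np.nonzero(m); print('yel',m.sum(),u.mean(),v.mean(),onz(c,[[u.mean(),v.mean()]],.0485),onz(c,[[u.mean(),v.mean()]],.117), np.round(np.median(X[m],0),3))
# cartons by height
tan=(abs(X[...,2]-.028)<.009)&roi
tan[:190]=0
for m in comps(cv2.morphologyEx(tan.astype(np.uint8),cv2.MORPH_OPEN,np.ones((3,3)))>0,150):
    v,u=np.nonzero(m); w=onz(c,np.c_[u,v],.028)[:,:2]; r=cv2.minAreaRect(w.astype(np.float32)*1000); print('carton',m.sum(),u.mean(),v.mean(),w.mean(0),r,np.median(X[m],0))
cv2.imwrite('pics/crop.png',cv2.resize(cv2.cvtColor(c['pixels'][130:260,130:350],cv2.COLOR_RGB2BGR),None,fx=3.6,fy=3.6,interpolation=cv2.INTER_CUBIC))
E
python3 m.py
```

```text
blue 758 ((303.0, 162.5), (29.0, 78.0), 90.0) [ 0.592 -0.016  0.047]
((0.5666110515594482, 0.0030952617526054382), (0.2057003527879715, 0.07670360058546066), 89.61800384521484) [[0.5275999903678894, -0.09950000047683716], [0.6043000221252441, -0.10000000149011612], [0.6055999994277954, 0.10570000112056732], [0.5289000272750854, 0.10620000213384628]]
blue 200 ((315.0, 177.5), (21.0, 10.0), 90.0) [ 0.531 -0.032  0.02 ]
blue 144 ((336.0, 203.5), (21.0, 8.0), 90.0) [ 0.452 -0.083  0.048]
blue 81 ((167.17196655273438, 211.1846923828125), (18.355998992919922, 4.309669494628906), 28.610458374023438) [0.444 0.364 0.027]
blue 76 ((231.2260284423828, 225.6027374267578), (4.096439838409424, 17.79025650024414), 69.44395446777344) [0.402 0.195 0.028]
red 176 226.85795454545453 155.8125 [[0.58034154 0.20051272 0.0845    ]] [0.591 0.205 0.017]
red 25 268.16 166.56 [[0.55211221 0.0967567  0.0845    ]] [0.554 0.097 0.083]
yel 817 154.0 148.71358629130967 [[0.60681964 0.39404667 0.0485    ]] [[0.59470191 0.37621741 0.117     ]] [0.595 0.377 0.116]
yel 89 309.9438202247191 162.82022471910113 [[ 0.56558741 -0.01437367  0.0485    ]] [[ 0.55631291 -0.00403969  0.117     ]] [ 0.565 -0.015  0.048]
yel 97 277.29896907216494 167.38144329896906 [[0.55429145 0.07143632 0.0485    ]] [[0.54579588 0.07585313 0.117     ]] [0.554 0.07  0.048]
carton 509 167.2220039292731 210.81925343811395 [0.44409648 0.36327998] ((443.9350891113281, 363.08013916015625), (51.33246612548828, 69.66719818115234), 63.203773498535156) [0.44376636 0.36372443 0.0274198 ]
carton 499 231.62725450901803 225.62925851703406 [0.40332765 0.19291027] ((403.4259948730469, 193.142578125), (69.50594329833984, 50.291316986083984), 19.8931941986084) [0.40244609 0.19226364 0.02740519]
```

View pics/crop.png

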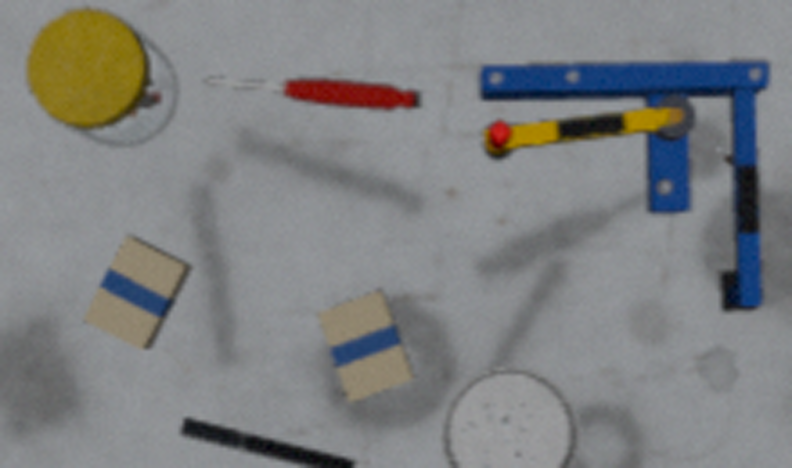

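Emit:
{"fn": "carry_out", "kwargs": {"plan": [[[0.022, -0.029, -0.004, 0, 0, -0.072, 0.5], [0.045, -0.058, -0.008, 0, 0, -0.144, 0.5], [0.067, -0.087, -0.013, 0, 0, -0.216, 0.5], [0.09, -0.116, -0.018, 0, 0, -0.288, 0.5], [0.112, -0.145, -0.022, 0, 0, -0.36, 0.5]]]}}

```text
time_s: 0.57
eef_pos: [0.3293, 0.386, 0.2087]
eef_rot: [-0.0, 0.366, 0.931, -0.0]
wrist_force: [1.8, 0.2, -0.6]
opening: 0.503
grasp_force: 0.0
```

Emit:
{"fn": "carry_out", "kwargs": {"plan": [[[0.022, -0.029, -0.004, 0, 0, -0.072, 0.5], [0.045, -0.058, -0.008, 0, 0, -0.144, 0.5], [0.067, -0.087, -0.013, 0, 0, -0.216, 0.5], [0.09, -0.116, -0.018, 0, 0, -0.288, 0.5], [0.112, -0.145, -0.022, 0, 0, -0.36, 0.5]]]}}

```text
time_s: 0.98
eef_pos: [0.4415, 0.2409, 0.1869]
eef_rot: [-0.0, 0.527, 0.85, -0.0]
wrist_force: [0.3, -0.2, 0.5]
opening: 0.5
grasp_force: 0.0
```

Emit:
{"fn": "carry_out", "kwargs": {"plan": [[[0.022, -0.029, -0.004, 0, 0, -0.072, 0.5], [0.045, -0.058, -0.008, 0, 0, -0.144, 0.5], [0.067, -0.087, -0.013, 0, 0, -0.216, 0.5], [0.09, -0.116, -0.018, 0, 0, -0.288, 0.5], [0.112, -0.145, -0.022, 0, 0, -0.36, 0.5]]]}}

```text
time_s: 1.4
eef_pos: [0.5535, 0.0959, 0.1647]
eef_rot: [-0.0, 0.671, 0.742, -0.0]
wrist_force: [1.2, 0.3, 0.5]
opening: 0.499
grasp_force: 0.0
```

Run:
```python
from h import *
o=get_obs(); print(o['time_s'],o['eef_pos'],o['eef_rot'],o['opening'],o['wrist_force'],o['q'])
c=snap('wrist','w1.png'); H=hsv(c); X=cloud(c)
red=((H[...,0]<6)|(H[...,0]>174))&(H[...,1]>150)&(abs(X[...,2]-.08)<.02)
v,u=np.nonzero(red); 
if len(u): print(len(u),u.mean(),v.mean(),np.median(X[red],0),onz(c,[[u.mean(),v.mean()]],.0845))
```

```text
1.4 [0.55353176 0.09585994 0.16465719] [-2.49059314e-04  6.70794720e-01  7.41643011e-01 -1.64432381e-04] 0.4985682265885806 [1.2109499  0.25502488 0.53892934] [-3.98227349e-02  2.20558985e-01  1.70175856e+00  7.10004649e-05
  1.21986827e+00 -1.40083739e-01]
277 251.78339350180505 193.41516245487364 [0.5539983  0.0986427  0.08366256] [[0.55393747 0.09882223 0.0845    ]]
```

View pics/w1.png

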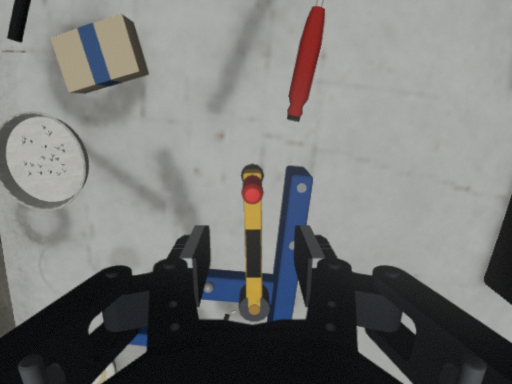

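The wrist view shows the knob at (252,190), centred between the fingers; nothing is in the way. I'll descend straddling it.

Emit:
{"fn": "carry_out", "kwargs": {"plan": [[[0, 0.001, -0.025, 0, 0, 0, 0.5], [0, 0.002, -0.05, 0, 0, 0, 0.5], [0, 0.002, -0.075, 0, 0, 0, 0.5], [0, 0.002, -0.1, 0, 0, 0, 0.5], [0, 0.002, -0.11, 0, 0, 0, 0.5]]]}}

```text
time_s: 1.87
eef_pos: [0.5501, 0.0997, 0.0516]
eef_rot: [-0.002, 0.669, 0.743, -0.002]
wrist_force: [-0.8, 0.3, 0.2]
opening: 0.5
grasp_force: 0.0
```

Emit:
{"fn": "carry_out", "kwargs": {"plan": [[[-0.0134, -0.0019, 0, 0, 0, 0.1047, 0.5], [-0.0266, -0.0052, 0, 0, 0, 0.2094, 0.5], [-0.0394, -0.0099, 0, 0, 0, 0.3142, 0.5], [-0.0516, -0.0159, 0, 0, 0, 0.4189, 0.5], [-0.0631, -0.0231, 0, 0, 0, 0.5236, 0.5]]]}}

```text
time_s: 2.28
eef_pos: [0.4895, 0.0766, 0.0558]
eef_rot: [0.0, 0.452, 0.892, 0.0]
wrist_force: [2.0, 0.2, -0.7]
opening: 0.503
grasp_force: 0.4
```

Emit:
{"fn": "carry_out", "kwargs": {"plan": [[[-0.0108, -0.0084, 0, 0, 0, 0.1047, 0.5], [-0.0205, -0.0179, 0, 0, 0, 0.2094, 0.5], [-0.0293, -0.0283, 0, 0, 0, 0.3142, 0.5], [-0.0369, -0.0396, 0, 0, 0, 0.4189, 0.5], [-0.0432, -0.0517, 0, 0, 0, 0.5236, 0.5]]]}}

```text
time_s: 2.7
eef_pos: [0.4463, 0.0247, 0.0559]
eef_rot: [0.0, 0.205, 0.979, 0.0]
wrist_force: [0.0, 0.7, 0.5]
opening: 0.501
grasp_force: 0.4
```

Emit:
{"fn": "carry_out", "kwargs": {"plan": [[[-0.0043, -0.0104, 0, 0, 0, 0.0873, 0.5], [-0.0077, -0.0213, 0, 0, 0, 0.1745, 0.5], [-0.0102, -0.0324, 0, 0, 0, 0.2618, 0.5], [-0.0116, -0.0436, 0, 0, 0, 0.3491, 0.5], [-0.0121, -0.0549, 0, 0, 0, 0.4363, 0.5]]]}}

```text
time_s: 3.12
eef_pos: [0.4343, -0.03, 0.0559]
eef_rot: [-0.0, -0.011, 1.0, 0.0]
wrist_force: [-0.5, 2.4, 2.1]
opening: 0.497
grasp_force: 0.9
```

```bash
cat > b.py <<'E'
from h import *
o=get_obs(); print(o['time_s'],o['eef_pos'],o['wrist_force'])
for n in('wrist','side','top'):
    c=snap(n,f'{n}_b.png'); H=hsv(c); X=cloud(c)
    red=((H[...,0]<6)|(H[...,0]>174))&(H[...,1]>150)&(abs(X[...,2]-.075)<.02)&(X[...,1]<.15)
    v,u=np.nonzero(red)
    if len(u): print(n,len(u),u.mean(),v.mean(),np.median(X[red],0).round(4),onz(c,[[u.mean(),v.mean()]],.0845 if n!='side' else .0665).round(4))
E
python3 b.py
```

```text
3.1167 [ 0.43427144 -0.03003689  0.05586073] [-0.47232548  2.37995723  2.08341543]
wrist 1231 280.5824532900081 270.18846466287573 [ 0.436  -0.0168  0.0831] [[ 0.435  -0.0172  0.0845]]
top 1 439.0 140.0 [ 0.6217 -0.3551  0.0651] [[ 0.6179 -0.3453  0.0845]]
```

Emit:
{"fn": "carry_out", "kwargs": {"plan": [[[0, -0.003, 0, 0, 0, 0.02, 0.5], [0, -0.005, 0, 0, 0, 0.03, 0.5], [0, -0.007, 0, 0, 0, 0.04, 0.5], [0, -0.008, 0, 0, 0, 0.05, 0.5], [0, -0.009, 0, 0, 0, 0.05, 0.5]]]}}

```text
time_s: 3.68
eef_pos: [0.4346, -0.039, 0.0553]
eef_rot: [0.0, -0.033, 0.999, -0.0]
wrist_force: [0.7, 0.6, 0.3]
opening: 0.5
grasp_force: 0.0
```

```bash
python3 b.py
```

```text
3.6833 [ 0.43456635 -0.03901896  0.05533337] [0.69907854 0.64068696 0.31884437]
wrist 1101 262.802906448683 270.4078110808356 [ 0.4358 -0.0335  0.0834] [[ 0.435  -0.0337  0.0845]]
top 1 441.0 142.0 [ 0.6167 -0.361   0.0636] [[ 0.6127 -0.3504  0.0845]]
```

Emit:
{"fn": "carry_out", "kwargs": {"plan": [[[0, 0, 0.03, 0, 0, 0, 0.5], [0, 0, 0.06, 0, 0, 0, 0.5], [0, 0.01, 0.09, 0, 0, 0, 0.5], [0, 0.04, 0.1, 0, 0, 0.05, 1], [-0.003, 0.075, 0.1, 0, 0, 0.1, 1]]]}}

```text
time_s: 4.25
eef_pos: [0.4346, 0.0351, 0.1591]
eef_rot: [0.004, -0.082, 0.997, -0.001]
wrist_force: [1.1, -0.1, -0.5]
opening: 0.765
grasp_force: 0.0
```

Emit:
{"fn": "carry_out", "kwargs": {"plan": [[[-0.006, 0.035, 0, 0, 0, 0.05, 1], [-0.012, 0.07, 0, 0, 0, 0.1, 1], [-0.018, 0.105, 0, 0, 0, 0.15, 1], [-0.024, 0.14, 0, 0, 0, 0.181, 1], [-0.028, 0.157, 0, 0, 0, 0.181, 1]]]}}

```text
time_s: 4.67
eef_pos: [0.4024, 0.196, 0.1554]
eef_rot: [0.0, -0.175, 0.985, 0.001]
wrist_force: [0.3, 0.6, -0.1]
opening: 0.998
grasp_force: 0.0
```

```bash
cat > r.py <<'E'
from h import *
o=get_obs(); print(o['time_s'],o['eef_pos'],o['eef_rot'],o['opening'])
c=snap('top','t2.png'); H=hsv(c); X=cloud(c)
roi=np.zeros((384,512),bool); roi[140:225,255:352]=1
top=roi&(X[...,2]>.04)&(X[...,2]<.056)
w=onz(c,np.argwhere(np.ones((384,512)))[:,::-1],.0485).reshape(384,512,3)
blue=top&(H[...,0]>100)&(H[...,0]<128)&(H[...,1]>120)
yel=top&(H[...,0]>15)&(H[...,0]<35)&(H[...,1]>130)
blk=top&(H[...,2]<70)
def fit(m,n,ax):
    p=w[m][:,:2]; l=cv2.fitLine(p.astype(np.float32)*1000,cv2.DIST_HUBER,0,.01,.01).ravel()
    print(n,len(p),p.mean(0).round(4),p.min(0).round(4),p.max(0).round(4),'ang',round(np.degrees(np.arctan2(l[1],l[0]))%180,2))
x,y=w[...,0],w[...,1]
fit(blue&(x>.582),'beam',0); fit(blue&(x<.57)&(y<-.07),'arm',0); fit(yel&(x<.57),'brace',0)
fit(blk&(y<-.07)&(x>.46)&(x<.54),'padF',0); fit(blk&(y>-.05)&(x>.46)&(x<.54),'padB',0)
wc=snap('wrist','w2.png'); W=cloud(wc); 
m=(abs(W[...,2]-.028)<.006)&(abs(W[...,1]-.193)<.08)&(abs(W[...,0]-.403)<.08)
m=cv2.morphologyEx(m.astype(np.uint8),cv2.MORPH_OPEN,np.ones((5,5)))>0
v,u=np.nonzero(m); r=cv2.minAreaRect(1000*onz(wc,np.c_[u,v],.028)[:,:2].astype(np.float32)); print('carton',m.sum(),r,u.min(),u.max(),v.min(),v.max())
E
python3 r.py
```

```text
4.6667 [0.40239767 0.19597349 0.15539143] [ 1.19555620e-04 -1.74555010e-01  9.84647261e-01  5.52356940e-04] 0.9976360298608252
beam 547 [0.596  0.0026] [ 0.5831 -0.1   ] [0.607  0.1058] ang 90.52
arm 226 [ 0.4974 -0.0843] [ 0.4308 -0.0917] [ 0.5699 -0.077 ] ang 0.34
brace 178 [ 0.4958 -0.0313] [ 0.4289 -0.0391] [ 0.5676 -0.0245] ang 178.88
padF 114 [ 0.506  -0.0845] [ 0.483  -0.0924] [ 0.5303 -0.076 ] ang 179.15
padB 105 [ 0.5069 -0.0331] [ 0.4835 -0.0401] [ 0.5282 -0.024 ] ang 2.41
carton 4023 ((403.1264343261719, 195.59335327148438), (70.01488494873047, 49.878448486328125), 20.01221466064453) 222 276 143 217
```

View pics/w2.png

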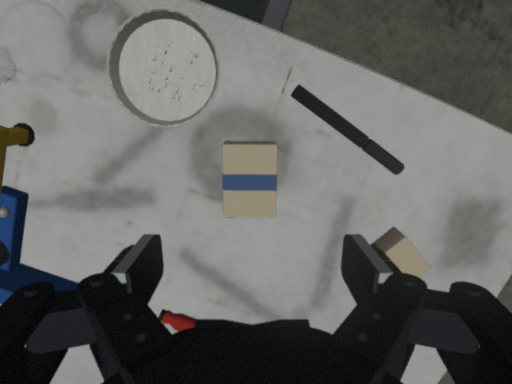

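The wrist view shows the carton at (222–276,143–217), square between the open fingers and clear of the dish and pen. Picking now.

Emit:
{"fn": "carry_out", "kwargs": {"plan": [[[0.0005, 0, -0.035, 0, 0, 0, 1], [0.0005, 0, -0.07, 0, 0, 0, 1], [0.0005, 0, -0.105, 0, 0, 0, 1], [0.0005, 0, -0.135, 0, 0, 0, 1], [0.0005, 0, -0.15, 0, 0, 0, 1]]]}}

```text
time_s: 5.18
eef_pos: [0.4017, 0.1914, 0.0019]
eef_rot: [-0.003, -0.172, 0.985, -0.0]
wrist_force: [-0.9, 0.1, 0.2]
opening: 0.998
grasp_force: 0.0
```

Emit:
{"fn": "carry_out", "kwargs": {"plan": [[[0, 0, 0, 0, 0, 0, 0.3], [0, 0, 0, 0, 0, 0, 0.3], [0, 0, 0, 0, 0, 0, 0.3], [0, 0, 0, 0, 0, 0, 0.3], [0, 0, 0, 0, 0, 0, 0.3]]]}}

```text
time_s: 5.6
eef_pos: [0.4056, 0.1929, 0.0069]
eef_rot: [0.002, -0.173, 0.985, -0.0]
wrist_force: [0.5, -0.4, -1.3]
opening: 0.563
grasp_force: 62.3
```

Emit:
{"fn": "carry_out", "kwargs": {"plan": [[[0, 0, 0, 0, 0, 0, 0.3], [0, 0, 0, 0, 0, 0, 0.3], [0, 0, 0.03, 0, 0, 0, 0.3], [0, 0, 0.065, 0, 0, 0, 0.3], [0, 0, 0.1, 0, 0, 0, 0.3]]]}}

```text
time_s: 6.02
eef_pos: [0.403, 0.1926, 0.1062]
eef_rot: [-0.001, -0.173, 0.985, -0.0]
wrist_force: [1.0, 0.5, -0.7]
opening: 0.572
grasp_force: 62.9
```

Emit:
{"fn": "carry_out", "kwargs": {"plan": [[[0.005, -0.015, 0.009, 0, 0, -0.096, 0.3], [0.01, -0.03, 0.018, 0, 0, -0.192, 0.3], [0.015, -0.045, 0.027, 0, 0, -0.288, 0.3], [0.02, -0.06, 0.036, 0, 0, -0.384, 0.3], [0.025, -0.076, 0.045, 0, 0, -0.48, 0.3]]]}}

```text
time_s: 6.43
eef_pos: [0.4291, 0.1163, 0.1513]
eef_rot: [0.0, 0.068, 0.998, 0.0]
wrist_force: [0.0, 1.2, -1.0]
opening: 0.571
grasp_force: 63.0
```

Emit:
{"fn": "carry_out", "kwargs": {"plan": [[[0.005, -0.015, 0, 0, 0, -0.096, 0.3], [0.01, -0.03, 0, 0, 0, -0.192, 0.3], [0.015, -0.045, 0, 0, 0, -0.288, 0.3], [0.02, -0.06, 0, 0, 0, -0.384, 0.3], [0.025, -0.076, 0, 0, 0, -0.48, 0.3]]]}}

```text
time_s: 6.85
eef_pos: [0.4541, 0.0402, 0.1507]
eef_rot: [0.0, 0.304, 0.953, 0.0]
wrist_force: [-0.4, 0.5, -0.7]
opening: 0.566
grasp_force: 63.0
```

Emit:
{"fn": "carry_out", "kwargs": {"plan": [[[0.005, -0.015, 0, 0, 0, -0.096, 0.3], [0.01, -0.03, 0, 0, 0, -0.192, 0.3], [0.015, -0.045, 0, 0, 0, -0.288, 0.3], [0.02, -0.06, 0, 0, 0, -0.384, 0.3], [0.025, -0.076, 0, 0, 0, -0.48, 0.3]]]}}

```text
time_s: 7.27
eef_pos: [0.4791, -0.0358, 0.1507]
eef_rot: [0.0, 0.521, 0.853, 0.0]
wrist_force: [0.0, 0.1, -1.4]
opening: 0.572
grasp_force: 63.0
```

Emit:
{"fn": "carry_out", "kwargs": {"plan": [[[0.005, -0.015, 0, 0, 0, -0.096, 0.3], [0.01, -0.03, 0, 0, 0, -0.192, 0.3], [0.015, -0.045, 0, 0, 0, -0.288, 0.3], [0.02, -0.06, 0, 0, 0, -0.384, 0.3], [0.025, -0.076, 0, 0, 0, -0.48, 0.3]]]}}

```text
time_s: 7.68
eef_pos: [0.504, -0.1117, 0.1506]
eef_rot: [0.0, 0.709, 0.705, 0.0]
wrist_force: [0.9, 0.4, -1.1]
opening: 0.57
grasp_force: 63.0
```

```bash
cat > p.py <<'E'
from h import *
import sys
o=get_obs(); print(o['time_s'],o['eef_pos'],o['eef_rot'],o['opening'])
c=snap('wrist',sys.argv[1]); H=hsv(c)
w=onz(c,np.argwhere(np.ones((384,512)))[:,::-1],.05).reshape(384,512,3); X=cloud(c); x,y=w[...,0],w[...,1]
blk=(H[...,2]<70)&(abs(X[...,2]-.05)<.008)&(x>.46)&(x<.55)
for n,k in(('F',y<-.06),('B',y>-.055)):
    m=cv2.morphologyEx((blk&k&(abs(y+.0585)<.05)).astype(np.uint8),cv2.MORPH_OPEN,np.ones((3,3)))>0
    if m.sum()>20: print(n,m.sum(),cv2.minAreaRect(1000*w[m][:,:2].astype(np.float32)),w[m].min(0),w[m].max(0))
E
python3 p.py w3.png
```

```text
7.6833 [ 0.50404652 -0.11173634  0.15062534] [1.38553451e-04 7.09249134e-01 7.04957897e-01 1.00180630e-04] 0.5704223484938463
F 978 ((507.6246643066406, -84.00112915039062), (13.091651916503906, 48.820281982421875), 89.7136001586914) [ 0.48321523 -0.09060363  0.05      ] [ 0.53200587 -0.077467    0.05      ]
B 1069 ((507.031494140625, -32.228946685791016), (12.670499801635742, 47.94225311279297), 89.90531921386719) [ 0.48306139 -0.0386038   0.05      ] [ 0.53099214 -0.02591896  0.05      ]
```

View pics/w3.png

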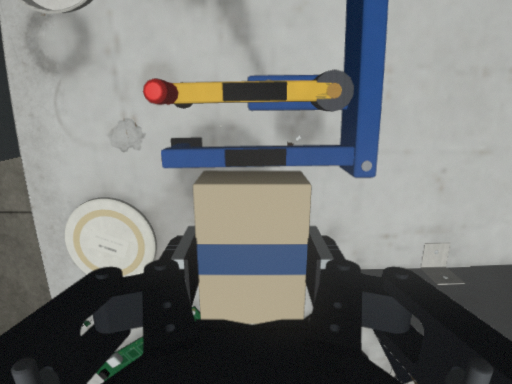

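The wrist view shows both pads (centres ≈(255,91) and (255,156)), the brace parallel to the arm, and the held carton top at cols ~196–308. I'll measure the carton against the pads in the same view.

```bash
cat > k.py <<'E'
from h import *
c=snap('wrist'); H=hsv(c); X=cloud(c); zt=get_obs()['eef_pos'][2]
red=((H[...,0]<6)|(H[...,0]>174))&(H[...,1]>150)&(abs(X[...,2]-.0845)<.003)
if red.sum(): print('knob',X[red].mean(0),onz(c,np.argwhere(red)[:,::-1],.0845).mean(0))
top=(abs(X[...,2]-(zt+.022))<.006)&(H[...,2]>80)
tan=top&(H[...,0]<25)&(H[...,1]>40); bl=top&(H[...,0]>100)&(H[...,1]>100)
print('z',np.median(X[tan][:,2]),zt)
for n,m in(('tan',tan),('band',bl),('all',tan|bl)):
    m=cv2.morphologyEx(m.astype(np.uint8),cv2.MORPH_OPEN,np.ones((3,3)))>0
    v,u=np.nonzero(m); w=onz(c,np.c_[u,v],np.median(X[tan][:,2])); print(n,m.sum(),u.min(),u.max(),v.min(),v.max(),cv2.minAreaRect(1000*w[:,:2].astype(np.float32)))
E
python3 k.py
```

```text
knob [ 0.44021539 -0.0333404   0.08377448] [ 0.44043895 -0.03338774  0.0845    ]
z 0.1717925409373724 0.1508960558599713
tan 11869 193 310 181 322 ((505.71759033203125, -112.23641967773438), (69.77411651611328, 49.42707443237305), 89.21526336669922)
band 3149 197 306 245 273 ((505.77252197265625, -113.3536376953125), (14.045820236206055, 48.9259147644043), 89.16751098632812)
all 15018 193 310 181 322 ((505.71759033203125, -112.23641967773438), (69.77411651611328, 49.42707443237305), 89.21526336669922)
```

Emit:
{"fn": "carry_out", "kwargs": {"plan": [[[0.0016, 0.02, 0, 0, 0, 0.006, 0.3], [0.0016, 0.04, 0, 0, 0, 0.012, 0.3], [0.0016, 0.052, 0, 0, 0, 0.012, 0.3], [0.0016, 0.0545, -0.01, 0, 0, 0.012, 0.3], [0.0016, 0.0545, -0.03, 0, 0, 0.012, 0.3]]]}}

```text
time_s: 8.2
eef_pos: [0.5074, -0.0561, 0.122]
eef_rot: [0.003, 0.702, 0.712, 0.001]
wrist_force: [0.6, -0.4, -2.4]
opening: 0.57
grasp_force: 63.0
```

Emit:
{"fn": "carry_out", "kwargs": {"plan": [[[0, 0, -0.02, 0, 0, 0, 0.3], [0, 0, -0.04, 0, 0, 0, 0.3], [0, 0, -0.05, 0, 0, 0, 0.3], [0, 0, -0.055, 0, 0, 0, 0.3], [0, 0, -0.055, 0, 0, 0, 0.3]]]}}

```text
time_s: 8.62
eef_pos: [0.5047, -0.0565, 0.0641]
eef_rot: [-0.001, 0.703, 0.711, -0.001]
wrist_force: [-0.9, 0.5, -1.1]
opening: 0.569
grasp_force: 63.0
```

```bash
python3 k.py; python3 p.py w4.png
```

```text
knob [ 0.44031376 -0.03222662  0.08371401] [ 0.44071771 -0.03196236  0.0845    ]
z 0.08482440448539753 0.065167282872567
tan 12623 87 310 181 322 ((481.8968811035156, -54.35341262817383), (96.27910614013672, 69.6785659790039), 0.6488795876502991)
band 3141 197 306 245 273 ((505.3160095214844, -55.23204040527344), (48.932647705078125, 14.02636432647705), 0.6890137791633606)
all 15764 87 310 181 322 ((481.8968811035156, -54.35341262817383), (96.27910614013672, 69.6785659790039), 0.6488795876502991)
8.6667 [ 0.50552022 -0.05673985  0.06516728] [-2.26267085e-04  7.03282232e-01  7.10910703e-01 -1.53428384e-04] 0.5720756070697217
```

Emit:
{"fn": "carry_out", "kwargs": {"plan": [[[0, 0, 0, 0, 0, 0, 0.3], [0, 0, 0, 0, 0, 0, 0.3], [0, 0, 0, 0, 0, 0, 0.3], [0, 0, 0, 0, 0, 0, 0.3], [0, 0, 0, 0, 0, 0, 0.3]]]}}

```text
time_s: 9.13
eef_pos: [0.5058, -0.0567, 0.0656]
eef_rot: [0.0, 0.703, 0.711, 0.0]
wrist_force: [0.4, 0.3, -1.3]
opening: 0.572
grasp_force: 63.0
```

```bash
sed -i 's/tan=top&/top\&=(X[...,0]>.47); tan=top\&/' k.py; python3 k.py; python3 p.py w4.png
```

```text
knob [ 0.44036515 -0.03222178  0.08372546] [ 0.44076162 -0.03196574  0.0845    ]
z 0.08640549586356572 0.06553715576471644
tan 11911 192 310 181 322 ((506.2524719238281, -54.304866790771484), (49.59075164794922, 69.69844055175781), 0.5951283574104309)
band 3159 197 306 245 273 ((506.3793029785156, -55.44207000732422), (48.926246643066406, 14.030156135559082), 0.5718275904655457)
all 15070 192 310 181 322 ((506.2524719238281, -54.304866790771484), (49.59075164794922, 69.69844055175781), 0.5951283574104309)
9.1833 [ 0.50572313 -0.05670109  0.06553716] [2.04688152e-04 7.03364369e-01 7.10829456e-01 8.87866808e-05] 0.5720908160216195
```

View pics/w4.png

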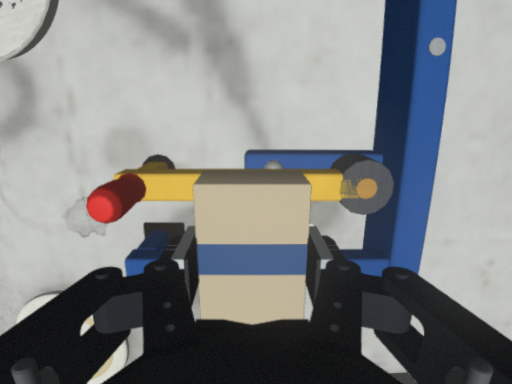

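The wrist view shows the carton hovering at cols 195–308 over the brace (rows 170–200). I'll take the y reference from the brace edges in this same image.

Run:
```python
from h import *
c=snap('wrist'); H=hsv(c)
w=onz(c,np.argwhere(np.ones((384,512)))[:,::-1],.0485).reshape(384,512,3)
for u in (155,165,175,185,318,328,334):
    m=(H[:,u,0]>15)&(H[:,u,0]<35)&(H[:,u,1]>150); v=np.nonzero(m)[0]; v=v[(v>155)&(v<215)]
    print(u,v.min(),v.max(),w[v.min(),u,:2].round(4),w[v.max(),u,:2].round(4))
b=(H[...,0]>100)&(H[...,0]<128)&(H[...,1]>120)
for v in (70,110,140,160): # beam top right strip edges
    u=np.nonzero(b[v])[0]; u=u[u>340]; print(v,u.min(),u.max(),w[v,u.max(),:2].round(4))
```

```text
155 173 199 [ 0.4535 -0.0246] [ 0.4524 -0.0394]
165 173 199 [ 0.459  -0.0246] [ 0.458  -0.0393]
175 173 199 [ 0.4645 -0.0245] [ 0.4636 -0.0392]
185 174 199 [ 0.4699 -0.025 ] [ 0.4692 -0.0392]
318 173 200 [ 0.5418 -0.0237] [ 0.5428 -0.039 ]
328 174 199 [ 0.5473 -0.0242] [ 0.5483 -0.0384]
334 173 199 [ 0.5505 -0.0236] [ 0.5517 -0.0383]
70 381 448 [0.6062 0.0313]
110 378 443 [0.6064 0.0111]
140 376 439 [ 0.6067 -0.0047]
160 376 436 [ 0.6067 -0.0156]
```

Emit:
{"fn": "carry_out", "kwargs": {"plan": [[[0.001, -0.003, 0, 0, 0, 0, 0.3], [0.001, -0.003, -0.003, 0, 0, 0, 0.3], [0.001, -0.003, -0.006, 0, 0, 0, 0.3], [0.001, -0.003, -0.008, 0, 0, 0, 0.3], [0.001, -0.003, -0.008, 0, 0, 0, 0.3]]]}}

```text
time_s: 9.7
eef_pos: [0.5064, -0.0596, 0.057]
eef_rot: [-0.0, 0.703, 0.711, -0.0]
wrist_force: [0.1, 0.3, -2.2]
opening: 0.568
grasp_force: 63.0
```

Emit:
{"fn": "carry_out", "kwargs": {"plan": [[[0, 0, 0, 0, 0, 0, 0.3], [0, 0, 0, 0, 0, 0, 0.3], [0, 0, 0, 0, 0, 0, 0.3], [0, 0, 0, 0, 0, 0, 0.3], [0, 0, 0, 0, 0, 0, 0.3]]]}}

```text
time_s: 10.12
eef_pos: [0.5066, -0.0596, 0.0573]
eef_rot: [-0.0, 0.703, 0.711, -0.0]
wrist_force: [0.1, 0.4, -1.6]
opening: 0.571
grasp_force: 63.0
```

```bash
python3 k.py; python3 -c "
from h import *
print(get_obs())"
```

```text
knob [ 0.44058296 -0.03228849  0.08366178] [ 0.44104706 -0.03201145  0.0845    ]
z 0.07800620384485087 0.05729246841071528
tan 11916 192 310 181 322 ((507.0778503417969, -57.16422653198242), (49.51084899902344, 69.76424407958984), 0.7861716151237488)
band 3131 197 306 245 273 ((507.1232604980469, -58.335418701171875), (48.89249801635742, 14.026395797729492), 0.5942678451538086)
all 15047 192 310 181 322 ((507.0778503417969, -57.16422653198242), (49.51084899902344, 69.76424407958984), 0.7861716151237488)
{'time_s': 10.1667, 'q': array([-3.50251860e-01,  2.72982888e-01,  1.89279484e+00, -3.44741076e-05,
        9.75737581e-01, -3.60788501e-01]), 'dq': array([-0.00032851,  0.00113646, -0.00064603,  0.00033851,  0.00086778,
       -0.0003964 ]), 'joint_efforts': array([ 2.76481878e-04, -4.20216751e+01, -2.79206675e+01,  4.64646382e-04,
        1.05002360e-03, -3.93190112e-05]), 'eef_pos': array([ 0.50661521, -0.05966892,  0.05729247]), 'eef_rot': array([4.11045818e-05, 7.03364852e-01, 7.10829011e-01, 3.14196095e-06]), 'wrist_force': array([ 0.41265811, -0.21737487, -0.83717638]), 'torque': array([ 0.01678878, -0.01272901, -0.00976025]), 'grasp_force': 63.01887631416321, 'opening': 0.5727245889993448}
```

Emit:
{"fn": "carry_out", "kwargs": {"plan": [[[0, 0, -0.0005, 0, 0, 0, 0.3], [0, 0, -0.001, 0, 0, 0, 0.3], [0, 0, -0.001, 0, 0, 0, 0.3], [0, 0, -0.001, 0, 0, 0, 0.3], [0, 0, -0.001, 0, 0, 0, 0.3]]]}}

```text
time_s: 10.58
eef_pos: [0.5067, -0.0597, 0.0569]
eef_rot: [0.0, 0.703, 0.711, -0.0]
wrist_force: [-1.6, 0.6, 5.7]
opening: 0.569
grasp_force: 63.8
```

Emit:
{"fn": "carry_out", "kwargs": {"plan": [[[0, 0, 0, 0, 0, 0, 0.65], [0, 0, 0, 0, 0, 0, 0.75], [0, 0, 0, 0, 0, 0, 0.75], [0, 0, 0.01, 0, 0, 0, 0.75], [0, 0, 0.03, 0, 0, 0, 0.75]]]}}

```text
time_s: 11.0
eef_pos: [0.5046, -0.059, 0.0848]
eef_rot: [-0.002, 0.703, 0.711, -0.001]
wrist_force: [0.3, 0.0, -0.0]
opening: 0.753
grasp_force: 0.0
```

Emit:
{"fn": "carry_out", "kwargs": {"plan": [[[0, 0, 0.025, 0, 0, 0, 0.75], [0, 0, 0.05, 0, 0, 0, 0.75], [0, 0, 0.07, 0, 0, 0, 0.75], [0, 0, 0.07, 0, 0, 0, 0.75], [0, 0, 0.07, 0, 0, 0, 0.75]]]}}

```text
time_s: 11.42
eef_pos: [0.5077, -0.06, 0.1581]
eef_rot: [0.002, 0.703, 0.711, 0.001]
wrist_force: [0.3, -0.7, -0.6]
opening: 0.751
grasp_force: 0.0
```

```bash
cat > l.py <<'E'
from h import *
import sys
o=get_obs(); print(o['time_s'],o['eef_pos'],o['eef_rot'])
c=snap('wrist',sys.argv[1]); H=hsv(c); X=cloud(c)
red=((H[...,0]<6)|(H[...,0]>174))&(H[...,1]>150)&(abs(X[...,2]-.0845)<.003)
print('knob',onz(c,np.argwhere(red)[:,::-1],.0845).mean(0))
m=(abs(X[...,2]-.078)<.005)&(X[...,0]>.465)&(X[...,0]<.56)&(abs(X[...,1]+.058)<.06)&(H[...,2]>75)
m=cv2.morphologyEx(m.astype(np.uint8),cv2.MORPH_OPEN,np.ones((5,5)))>0
v,u=np.nonzero(m); w=onz(c,np.c_[u,v],.078); print(m.sum(),np.median(X[m][:,2]),u.min(),u.max(),v.min(),v.max(),cv2.minAreaRect(1000*w[:,:2].astype(np.float32)))
E
python3 l.py w5.png
```

```text
11.4167 [ 0.5076576  -0.06002538  0.15811058] [0.00168797 0.70337105 0.71082046 0.00077344]
knob [ 0.44018303 -0.03235696  0.0845    ]
5614 0.07769431758518473 217 283 149 235 ((507.1480712890625, -57.34064483642578), (49.676856994628906, 68.6265869140625), 0.5444848537445068)
```

View pics/w5.png

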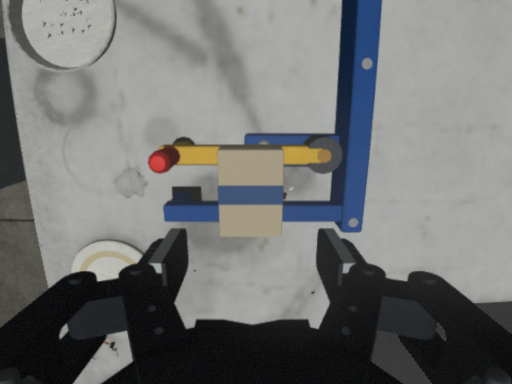

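The lower carton sits squarely across both arms (217–283,149–235), covering both pads. Now the other carton.

Emit:
{"fn": "carry_out", "kwargs": {"plan": [[[-0.004, 0.028, 0, 0, 0, 0.073, 1], [-0.008, 0.056, 0, 0, 0, 0.146, 1], [-0.013, 0.085, 0, 0, 0, 0.219, 1], [-0.017, 0.113, 0, 0, 0, 0.292, 1], [-0.0213, 0.1417, 0, 0, 0, 0.364, 1]]]}}

```text
time_s: 11.88
eef_pos: [0.4837, 0.0832, 0.1547]
eef_rot: [-0.001, 0.562, 0.827, -0.001]
wrist_force: [-0.3, -0.8, -1.0]
opening: 0.997
grasp_force: 0.0
```

Emit:
{"fn": "carry_out", "kwargs": {"plan": [[[-0.004, 0.028, 0, 0, 0, 0.073, 1], [-0.008, 0.056, 0, 0, 0, 0.146, 1], [-0.013, 0.085, 0, 0, 0, 0.219, 1], [-0.017, 0.113, 0, 0, 0, 0.292, 1], [-0.0213, 0.1417, 0, 0, 0, 0.364, 1]]]}}

```text
time_s: 12.3
eef_pos: [0.4624, 0.2248, 0.1546]
eef_rot: [-0.001, 0.403, 0.915, -0.001]
wrist_force: [1.2, -0.2, -1.0]
opening: 1.0
grasp_force: 0.0
```

Emit:
{"fn": "carry_out", "kwargs": {"plan": [[[-0.005, 0.034, 0, 0, 0, 0.09, 1], [-0.01, 0.068, 0, 0, 0, 0.18, 1], [-0.015, 0.102, 0, 0, 0, 0.27, 1], [-0.0213, 0.1417, 0, 0, 0, 0.364, 1], [-0.0213, 0.1417, 0, 0, 0, 0.364, 1]]]}}

```text
time_s: 12.72
eef_pos: [0.44, 0.3706, 0.1547]
eef_rot: [-0.001, 0.228, 0.974, 0.0]
wrist_force: [-0.1, -0.1, 0.9]
opening: 0.998
grasp_force: 0.0
```

Run:
```python
from h import *
o=get_obs(); print(o['time_s'],o['eef_pos'],o['eef_rot'])
wc=snap('wrist','w6.png'); W=cloud(wc); H=hsv(wc)
m=(abs(W[...,2]-.028)<.006)&(abs(W[...,1]-.364)<.07)&(abs(W[...,0]-.444)<.07)&(H[...,2]>75)
m=cv2.morphologyEx(m.astype(np.uint8),cv2.MORPH_OPEN,np.ones((5,5)))>0
v,u=np.nonzero(m); print('carton',m.sum(),cv2.minAreaRect(1000*onz(wc,np.c_[u,v],.028)[:,:2].astype(np.float32)),u.min(),u.max(),v.min(),v.max())
```

```text
12.7167 [0.43999199 0.37061358 0.15471603] [-1.38559440e-03  2.27506176e-01  9.73775554e-01  4.37240201e-04]
carton 3936 ((443.93914794921875, 366.61334228515625), (49.31531524658203, 70.1206283569336), 62.417423248291016) 222 276 149 223
```

Emit:
{"fn": "carry_out", "kwargs": {"plan": [[[0.001, 0.001, -0.035, 0, 0, -0.01, 1], [0.001, 0.001, -0.07, 0, 0, -0.01, 1], [0.001, 0.001, -0.105, 0, 0, -0.01, 1], [0.001, 0.001, -0.135, 0, 0, -0.01, 1], [0.001, 0.001, -0.149, 0, 0, -0.01, 1]]]}}

```text
time_s: 13.18
eef_pos: [0.4401, 0.3632, 0.0017]
eef_rot: [-0.003, 0.238, 0.971, -0.003]
wrist_force: [-0.8, -0.7, -0.1]
opening: 1.002
grasp_force: 0.0
```

Emit:
{"fn": "carry_out", "kwargs": {"plan": [[[0, 0, 0, 0, 0, 0, 1], [0, 0, 0, 0, 0, 0, 0.3], [0, 0, 0, 0, 0, 0, 0.3], [0, 0, 0, 0, 0, 0, 0.3], [0, 0, 0, 0, 0, 0, 0.3]]]}}

```text
time_s: 13.6
eef_pos: [0.4454, 0.3671, 0.0095]
eef_rot: [0.002, 0.237, 0.972, 0.001]
wrist_force: [-0.8, -1.2, -0.4]
opening: 0.568
grasp_force: 63.5
```

Emit:
{"fn": "carry_out", "kwargs": {"plan": [[[0, 0, 0, 0, 0, 0, 0.3], [0, 0, 0, 0, 0, 0, 0.3], [0, 0, 0.035, 0, 0, 0, 0.3], [0, 0, 0.07, 0, 0, 0, 0.3], [0, 0, 0.105, 0, 0, 0, 0.3]]]}}

```text
time_s: 14.02
eef_pos: [0.4429, 0.3661, 0.1132]
eef_rot: [-0.001, 0.237, 0.972, -0.001]
wrist_force: [1.4, 0.2, -0.3]
opening: 0.573
grasp_force: 63.5
```

Emit:
{"fn": "carry_out", "kwargs": {"plan": [[[0.004, -0.024, 0.01, 0, 0, -0.054, 0.3], [0.008, -0.048, 0.02, 0, 0, -0.108, 0.3], [0.012, -0.072, 0.03, 0, 0, -0.162, 0.3], [0.014, -0.096, 0.04, 0, 0, -0.216, 0.3], [0.016, -0.1195, 0.05, 0, 0, -0.2705, 0.3]]]}}

```text
time_s: 14.43
eef_pos: [0.4595, 0.2459, 0.1632]
eef_rot: [0.0, 0.367, 0.93, 0.0]
wrist_force: [0.6, 0.5, -1.6]
opening: 0.566
grasp_force: 63.6
```

Emit:
{"fn": "carry_out", "kwargs": {"plan": [[[0.004, -0.024, 0, 0, 0, -0.054, 0.3], [0.008, -0.048, 0, 0, 0, -0.108, 0.3], [0.012, -0.072, 0, 0, 0, -0.162, 0.3], [0.014, -0.096, 0, 0, 0, -0.216, 0.3], [0.016, -0.1195, 0, 0, 0, -0.2705, 0.3]]]}}

```text
time_s: 14.85
eef_pos: [0.4756, 0.1263, 0.1628]
eef_rot: [0.0, 0.489, 0.872, 0.0]
wrist_force: [1.1, 0.4, -0.9]
opening: 0.566
grasp_force: 63.6
```

Emit:
{"fn": "carry_out", "kwargs": {"plan": [[[0.004, -0.024, 0, 0, 0, -0.054, 0.3], [0.008, -0.048, 0, 0, 0, -0.108, 0.3], [0.012, -0.072, 0, 0, 0, -0.162, 0.3], [0.014, -0.096, 0, 0, 0, -0.216, 0.3], [0.016, -0.1195, 0, 0, 0, -0.2705, 0.3]]]}}

```text
time_s: 15.27
eef_pos: [0.4917, 0.0068, 0.1627]
eef_rot: [0.0, 0.602, 0.798, 0.0]
wrist_force: [0.2, -0.8, -2.0]
opening: 0.564
grasp_force: 63.6
```

Emit:
{"fn": "carry_out", "kwargs": {"plan": [[[0.004, -0.03, 0, 0, 0, -0.07, 0.3], [0.008, -0.06, 0, 0, 0, -0.14, 0.3], [0.012, -0.09, 0, 0, 0, -0.21, 0.3], [0.016, -0.1195, 0, 0, 0, -0.2705, 0.3], [0.016, -0.1195, 0, 0, 0, -0.2705, 0.3]]]}}

```text
time_s: 15.68
eef_pos: [0.5086, -0.1165, 0.1631]
eef_rot: [0.002, 0.706, 0.708, -0.0]
wrist_force: [0.7, -0.3, -0.4]
opening: 0.571
grasp_force: 63.6
```

Emit:
{"fn": "carry_out", "kwargs": {"plan": [[[0, 0, 0, 0, 0, 0, 0.3], [0, 0, 0, 0, 0, 0, 0.3], [0, 0, 0, 0, 0, 0, 0.3], [0, 0, 0, 0, 0, 0, 0.3], [0, 0, 0, 0, 0, 0, 0.3]]]}}

```text
time_s: 16.1
eef_pos: [0.5076, -0.1105, 0.1623]
eef_rot: [-0.0, 0.703, 0.711, 0.0]
wrist_force: [-0.4, -0.3, -0.1]
opening: 0.568
grasp_force: 63.6
```

```bash
python3 k.py; python3 l.py w7.png
```

```text
knob [ 0.43987653 -0.03298674  0.08381484] [ 0.4400817  -0.03302042  0.0845    ]
z 0.1806410943261946 0.1623652512991111
tan 11479 194 309 181 320 ((508.24365234375, -108.79976654052734), (49.47396469116211, 69.977783203125), 0.9520221948623657)
band 2981 198 305 244 271 ((508.1482238769531, -109.7410888671875), (48.673091888427734, 13.747187614440918), 0.6911641359329224)
all 14460 194 309 181 320 ((508.24365234375, -108.79976654052734), (49.47396469116211, 69.977783203125), 0.9520221948623657)
16.15 [ 0.50769036 -0.11063818  0.16236525] [-6.93123044e-06  7.02818362e-01  7.11369347e-01  4.35278417e-05]
knob [ 0.44007704 -0.0330802   0.0845    ]
6152 0.07778669986172324 217 286 78 169 ((507.1500549316406, -56.342472076416016), (50.35337829589844, 66.23820495605469), 0.6994670629501343)
```

View pics/w7.png

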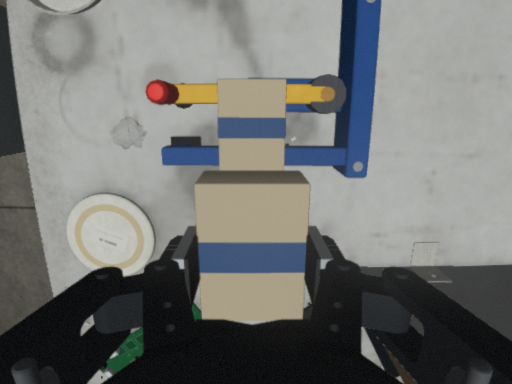

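The upper carton is held square (196–308) and the lower sits at (217–286,78–169). Moving to hover above it.

Emit:
{"fn": "carry_out", "kwargs": {"plan": [[[0, 0.015, 0, 0, 0, 0, 0.3], [0, 0.03, 0, 0, 0, 0, 0.3], [0, 0.042, 0, 0, 0, 0, 0.3], [0, 0.0486, -0.005, 0, 0, 0, 0.3], [0, 0.0486, -0.02, 0, 0, 0, 0.3]]]}}

```text
time_s: 16.62
eef_pos: [0.5093, -0.0619, 0.1439]
eef_rot: [0.002, 0.703, 0.712, 0.001]
wrist_force: [0.5, 0.4, -1.2]
opening: 0.57
grasp_force: 63.6
```

Emit:
{"fn": "carry_out", "kwargs": {"plan": [[[0, 0, -0.015, 0, 0, 0, 0.3], [0, 0, -0.03, 0, 0, 0, 0.3], [0, 0, -0.042, 0, 0, 0, 0.3], [0, 0, -0.047, 0, 0, 0, 0.3], [0, 0, -0.047, 0, 0, 0, 0.3]]]}}

```text
time_s: 17.03
eef_pos: [0.5066, -0.0625, 0.0937]
eef_rot: [-0.001, 0.703, 0.711, -0.001]
wrist_force: [-0.3, 0.8, -0.5]
opening: 0.568
grasp_force: 63.6
```

Emit:
{"fn": "carry_out", "kwargs": {"plan": [[[0, 0, 0, 0, 0, 0, 0.3], [0, 0, 0, 0, 0, 0, 0.3], [0, 0, 0, 0, 0, 0, 0.3], [0, 0, 0, 0, 0, 0, 0.3], [0, 0, 0, 0, 0, 0, 0.3]]]}}

```text
time_s: 17.45
eef_pos: [0.5081, -0.0631, 0.0959]
eef_rot: [0.001, 0.703, 0.711, 0.0]
wrist_force: [0.1, 0.2, -1.0]
opening: 0.566
grasp_force: 63.6
```

```bash
python3 k.py
python3 - <<'E'
from h import *
print(get_obs()['eef_pos'])
c=snap('side'); p=c['pixels'][150:270,200:320]
cv2.imwrite('pics/s8.png',cv2.resize(cv2.cvtColor(p,cv2.COLOR_RGB2BGR),None,fx=5,fy=5,interpolation=cv2.INTER_CUBIC))
E
```

```text
knob [ 0.44027819 -0.03242414  0.08363297] [ 0.44064955 -0.03222593  0.0845    ]
z 0.11420358052445255 0.09575389749887199
tan 11467 195 309 181 320 ((508.54144287109375, -61.41963577270508), (49.428401947021484, 69.9156723022461), 0.4209781289100647)
band 2979 198 305 244 271 ((508.6322326660156, -62.349342346191406), (48.745025634765625, 13.745513916015625), 0.5680809020996094)
all 14446 195 309 181 320 ((508.54144287109375, -61.41963577270508), (49.428401947021484, 69.9156723022461), 0.4209781289100647)
[ 0.507977   -0.06307698  0.0957539 ]
```

View pics/s8.png

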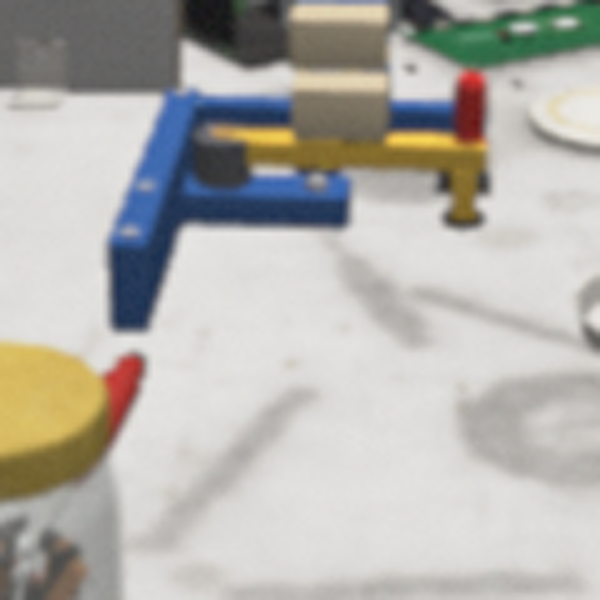

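The side view shows the upper carton (crop 291–388) above the lower (294–388). The same-height wrist numbers say to shift -1.5 mm in x and +4 mm in y before lowering.

Emit:
{"fn": "carry_out", "kwargs": {"plan": [[[-0.0015, 0.002, 0, 0, 0, 0, 0.3], [-0.0015, 0.004, 0, 0, 0, 0, 0.3], [-0.0015, 0.004, 0, 0, 0, 0, 0.3], [-0.0015, 0.004, -0.002, 0, 0, 0, 0.3], [-0.0015, 0.004, -0.004, 0, 0, 0, 0.3]]]}}

```text
time_s: 17.97
eef_pos: [0.5063, -0.0589, 0.0912]
eef_rot: [0.0, 0.703, 0.711, 0.0]
wrist_force: [0.6, 0.9, -0.9]
opening: 0.568
grasp_force: 63.6
```

Emit:
{"fn": "carry_out", "kwargs": {"plan": [[[0, 0, -0.001, 0, 0, 0, 0.3], [0, 0, -0.002, 0, 0, 0, 0.3], [0, 0, -0.003, 0, 0, 0, 0.3], [0, 0, -0.003, 0, 0, 0, 0.3], [0, 0, -0.003, 0, 0, 0, 0.3]]]}}

```text
time_s: 18.38
eef_pos: [0.5061, -0.059, 0.0882]
eef_rot: [-0.0, 0.703, 0.711, -0.0]
wrist_force: [0.3, 0.1, -1.0]
opening: 0.57
grasp_force: 63.6
```

```bash
python3 k.py
```

```text
knob [ 0.4404224  -0.03244105  0.08365064] [ 0.44079424 -0.03221184  0.0845    ]
z 0.10651142293518713 0.08827485432097204
tan 11477 194 309 181 320 ((506.62457275390625, -57.2977180480957), (49.432437896728516, 69.90849304199219), 0.41235414147377014)
band 2976 198 305 244 271 ((506.70330810546875, -58.22566223144531), (48.719764709472656, 13.747740745544434), 0.5941888689994812)
all 14453 194 309 181 320 ((506.62457275390625, -57.2977180480957), (49.432437896728516, 69.90849304199219), 0.41235414147377014)
```

Aligned to within 0.5 mm. Lower the last bit.

Emit:
{"fn": "carry_out", "kwargs": {"plan": [[[0.0003, 0, -0.0005, 0, 0, 0, 0.3], [0.0003, 0, -0.001, 0, 0, 0, 0.3], [0.0003, 0, -0.001, 0, 0, 0, 0.3], [0.0003, 0, -0.001, 0, 0, 0, 0.3], [0.0003, 0, -0.001, 0, 0, 0, 0.3]]]}}

```text
time_s: 18.85
eef_pos: [0.5066, -0.059, 0.0874]
eef_rot: [0.0, 0.703, 0.711, 0.0]
wrist_force: [0.4, -0.6, -1.1]
opening: 0.572
grasp_force: 63.6
```

Emit:
{"fn": "carry_out", "kwargs": {"plan": [[[0, 0, -0.0005, 0, 0, 0, 0.3], [0, 0, -0.001, 0, 0, 0, 0.3], [0, 0, -0.001, 0, 0, 0, 0.3], [0, 0, -0.001, 0, 0, 0, 0.3], [0, 0, -0.001, 0, 0, 0, 0.3]]]}}

```text
time_s: 19.27
eef_pos: [0.5067, -0.059, 0.0873]
eef_rot: [0.0, 0.703, 0.711, 0.0]
wrist_force: [-4.2, 1.1, 9.1]
opening: 0.569
grasp_force: 64.7
```

Emit:
{"fn": "carry_out", "kwargs": {"plan": [[[0, 0, 0.0006, 0, 0, 0, 0.3], [0, 0, 0.0006, 0, 0, 0, 0.65], [0, 0, 0.0006, 0, 0, 0, 0.75], [0, 0, 0.0006, 0, 0, 0, 0.75], [0, 0, 0.015, 0, 0, 0, 0.75]]]}}

```text
time_s: 19.68
eef_pos: [0.5044, -0.0583, 0.0988]
eef_rot: [-0.002, 0.703, 0.711, -0.001]
wrist_force: [-0.4, 0.7, 0.1]
opening: 0.75
grasp_force: 0.0
```

Emit:
{"fn": "carry_out", "kwargs": {"plan": [[[0, 0, 0.03, 0, 0, 0, 0.75], [0, 0, 0.06, 0, 0, 0, 0.75], [0, 0, 0.08, 0, 0, 0, 0.75], [0, 0, 0.085, 0, 0, 0, 0.75], [0, 0, 0.085, 0, 0, 0, 0.75]]]}}

```text
time_s: 20.1
eef_pos: [0.5076, -0.0593, 0.1879]
eef_rot: [0.002, 0.703, 0.711, 0.001]
wrist_force: [0.8, -0.0, -0.5]
opening: 0.748
grasp_force: 0.0
```

Emit:
{"fn": "carry_out", "kwargs": {"plan": [[[0, -0.02, 0.01, 0, 0, 0, 0.75], [0, -0.04, 0.02, 0, 0, 0, 0.75], [0, -0.055, 0.02, 0, 0, 0, 0.75], [0, -0.06, 0.02, 0, 0, 0, 0.75], [0, -0.06, 0.02, 0, 0, 0, 0.75]]]}}

```text
time_s: 20.52
eef_pos: [0.5056, -0.1195, 0.2045]
eef_rot: [-0.001, 0.704, 0.71, -0.0]
wrist_force: [0.7, 0.2, -0.0]
opening: 0.748
grasp_force: 0.0
```

Run:
```python
from h import *
o=get_obs(); print(o['time_s'],o['eef_pos'],o['wrist_force'])
c=snap('wrist','w9.png'); H=hsv(c); X=cloud(c)
m=(abs(X[...,2]-.106)<.005)&(X[...,0]>.465)&(X[...,0]<.56)&(abs(X[...,1]+.058)<.06)&(H[...,2]>75)
m=cv2.morphologyEx(m.astype(np.uint8),cv2.MORPH_OPEN,np.ones((5,5)))>0
v,u=np.nonzero(m); w=onz(c,np.c_[u,v],.106); print(m.sum(),np.median(X[m][:,2]),cv2.minAreaRect(1000*w[:,:2].astype(np.float32)))
s=snap('side'); p=s['pixels'][150:270,200:320]
a=cv2.resize(c['pixels'],(512,384)); b=cv2.resize(p[:77],None,fx=3.5,fy=3.5,interpolation=cv2.INTER_CUBIC)
im=np.zeros((590,512,3),np.uint8); im[:300]=a[:300]; im[310:310+b.shape[0],:b.shape[1]]=b
cv2.imwrite('pics/f.png',cv2.cvtColor(im,cv2.COLOR_RGB2BGR))
```

```text
20.5167 [ 0.50559651 -0.11949794  0.20445842] [ 0.67848429  0.16960309 -0.03185685]
5792 0.10579491357206716 ((507.19769287109375, -57.71851348876953), (50.13915252685547, 68.5983657836914), 0.5344128012657166)
```

View pics/f.png

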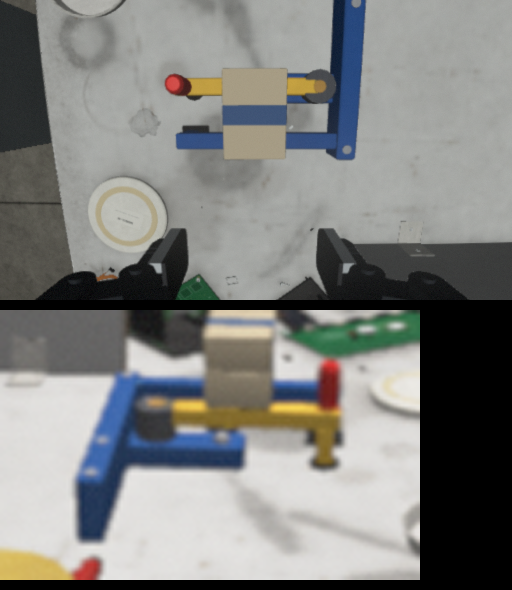

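The upper carton at (222–287,68–160) lies squarely on the lower one. The brace is home and the gripper is clear.

```bash
python3 -c "
from bench import hand_in; print(hand_in())"
```

```text
the job is handed in; nothing more can be done
None
```

I handed the job in at about 20.5 s: the brace is snapped home, one carton bridges both pads and the other is stacked squarely on it (within about 1 mm by the wrist camera). The jar and screwdriver were not touched.

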